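Close the caramel pouring frame

TASK

Close the caramel pouring frame: three of its steel bars already stand as a U on the mat, open towards the robot, and the fourth lies loose in front of the opening. Push the loose bar along the mat until it sits square against the near ends of both side bars, with no gap at either, and covers the whole end of each. Only push it with the fingers, never pinch, lift or tip it; do not shove the rest of the frame out of place or disturb the things standing around, and finish with the hand clear.

Things in the scene. Friction and masses are not known exactly. Their poses are not given: they have to be found in the camera images.
- front_bar: The loose bar that closes the frame: solid steel bar, 20 x 20 x 240 mm, loose on the mat. Origin: centre of underside; y along its length, x roughly towards the frame. Starts 60 to 95 mm short of its closed place, up to 45 mm off to one side, turned up to 0.25 rad. About 0.75 kg; sliding it takes 3 to 6 N
- back_bar: The far bar of the frame, already in place: solid steel bar, 20 x 20 x 240 mm, loose on the mat. Origin: centre of underside; y along its length, x out of the frame, away from the robot. About 0.75 kg
- left_bar: The left side bar of the frame (robot's left, +y), already in place, its far end against the back bar: solid steel bar, 20 x 20 x 120 mm, loose on the mat. Origin: centre of underside; x along its length, from open near end to far end. About 0.38 kg. The side bars lie parallel, 210 mm over their outer faces; the whole frame is turned up to 0.2 rad
- right_bar: The right side bar of the frame (-y), already in place, its far end against the back bar: solid steel bar, 20 x 20 x 120 mm, loose on the mat. Origin: centre of underside; x along its length, from open near end to far end. About 0.38 kg. Only their weight holds the three set bars: together they give way at 7 to 11 N
- left_bar_near (a point): centre of the near (open) end face of the left side bar, 10 mm above the mat; the loose bar belongs with its inner face against it and against the other near end
- right_bar_near (a point): centre of the near (open) end face of the right side bar, 10 mm above the mat
- left_bar_far (a point): centre of the far end face of the left side bar, which touches the back bar, 10 mm above the mat
- right_bar_far (a point): centre of the far end face of the right side bar, which touches the back bar, 10 mm above the mat
- lollipop: bystander: red swirled lollipop lying flat to the left of the frame, about 70 mm from the side bar's centre line; disc 50 mm across and 15 mm thick, origin under the disc centre, thin stick reaching 132 mm from there along its x axis (away from the robot)
- colour_bottle: bystander: white dropper bottle, 30 mm across and 92 mm tall, standing to the right of the frame, about 70 mm from the side bar's centre line; origin under its centre
- far_bottle: bystander: the same kind of white dropper bottle, 30 mm across and 92 mm tall, standing farther off, beyond the frame to the right; origin under its centre
- scraper: bystander: wide scraper lying flat on the left, 258 mm long, black handle 30 mm wide and 20 mm high towards the robot, steel blade 100 mm wide at its +x end; origin under the neck between handle and blade
- thermometer: bystander: white digital probe thermometer lying across behind the back bar, about 200 mm long, head 55 x 32 x 18 mm at its -y end, thin probe to +y; origin under the middle of its length
- measuring_cup: bystander: small steel measuring cup on the right, 64 mm across, 45 mm tall, with a flat handle reaching 105 mm from its centre along its x axis; origin under its centre
There are look-alikes about, which are no part of the job. What is shaped like the right_bar but blue or purple is not meant.

How it is judged:
At the end, for the whole second after the job is handed in: The loose bar lies flat and still, gap to each side bar's near end at most 3 mm, both ends covered to within 2 mm of their outer edges; the side bars are square (0.06 rad) to the back bar, gaps there at most 4 mm, and no set bar has moved over 12 mm (x of left_bar_near in the frame of front_bar between 0.006 and 0.013 m and y of left_bar_near in the frame of front_bar between -0.112 and 0.112 m and x of left_bar_far in the frame of back_bar between -0.014 and -0.006 m and angle between the x axis of each of left_bar, right_bar and the x axis of back_bar, either way round below 0.06 rad and distance of each of left_bar_far, left_bar_near, right_bar_far, right_bar_near, back_bar from where it was at the start of the episode below 0.012 m and x of right_bar_near in the frame of front_bar between 0.006 and 0.013 m and y of right_bar_near in the frame of front_bar between -0.112 and 0.112 m and x of right_bar_far in the frame of back_bar between -0.014 and -0.006 m and height (world z) of each of back_bar, left_bar, right_bar, front_bar below 0.003 m and angle between each of back_bar, left_bar, right_bar, front_bar's own z axis and vertical below 0.05 rad and linear speed of each of back_bar, left_bar, right_bar, front_bar below 0.01 m/s); the robot touches nothing.
It fails at once if a bar of the frame is lifted or tipped off the mat (height (world z) of any of back_bar, left_bar, right_bar, front_bar above 0.006 m or angle between any of back_bar, left_bar, right_bar, front_bar's own z axis and vertical above 0.15 rad).
It fails at once if the loose bar is pinched between the fingers (fingers astride it and squeezing) (x of the grasp point in the frame of front_bar between -0.007 and 0.007 m and y of the grasp point in the frame of front_bar between -0.13 and 0.13 m and z of the grasp point in the frame of front_bar below 0.036 m and contact force between the fingers and front_bar above 15 N).
It fails at once if one of the three set bars is shoved more than 25 mm (distance of any of back_bar, left_bar, right_bar from where it was at the start of the episode above 0.025 m).
It fails at once if something standing or lying around the frame is moved more than 15 mm or knocked over (distance of any of lollipop, colour_bottle, far_bottle, scraper, thermometer, measuring_cup from where it was at the start of the episode above 0.015 m or angle between any of lollipop, colour_bottle, far_bottle, scraper, thermometer, measuring_cup's own z axis and vertical above 0.35 rad).
It also fails if it takes over 56 s, if anything falls off the work surface, if the arm or the gripper's body presses on something with over 40 N, if the wrist force passes 120 N, or if a joint passes its speed limit or range.

ROBOT

A 6-joint arm with a two-finger parallel gripper is mounted at the origin on the work surface. World frame = base frame: x ahead of the robot, y to its left, z up, the work surface at z = 0. Lengths are in m, angles in rad, forces in N, time in s.
With the tool pointing down it reaches from about 0.35 to 0.975 m from the base axis. Payload 4.9 kg.
Tool frame: the origin (TCP) lies midway between the tips of the shut fingers; the grasp point (between the pads) lies 19 mm behind it; z points along the fingers, y is the line along which they close (so a half turn about z gives the same grasp; the last joint's range is limited). The gripper opens to 85 mm and grips with 20 to 120 N. Pads are 22 mm wide; open, the fingers measure 114 mm over their backs; the gripper's body (76 mm by 85 mm) begins 54 mm behind the grasp point. The pads swing forward as they close: fully open they stand 13 mm farther back than shut.
Start: joints at [1.045, 0.053, 1.613, -0, 1.476, -0.119], TCP at [0.247, 0.574, 0.202] pointing down, gripper open.
Joint ranges: [-3.01, 3.01], [-1.01, 2.22], [0.06, 2.58], [-1.02, 4.17], [0.09, 2.62], [-3.14, 3.14]. Speed limits (rad/s): [2.57, 2.57, 3.14, 3.14, 3.14, 3.14].

INTERFACE

Orientations are given as a unit quaternion [w, x, y, z].
In Python, from plant import state, grab_frame, job_done, cut_out, place_of gives the robot as it stands.
- The arm moves only by the tool jog_arm, never from a script. Its argument "motion" is text: rows parted by semicolons, each of 7 numbers parted by spaces: the opening in per cent of the stroke, from 0 (shut) to 100 (fully open), then the shift along the tool's x, y, z as a fraction of full scale, then the turn, a rotation vector about the tool's x, y, z as a fraction of full scale. A call has exactly 5 rows; each row is the pose to reach, as a shift and turn from the pose commanded when the call began, along the tool's axes at that moment; what a row does not reach only later rows make up. Full scale, the value 1, is 50 cm for a shift and 1.5 rad for a turn. A row lasts 1/8 s, in which the tool goes at most 62.5 mm and 10.7 degrees, less where a joint would pass 70% of its speed; a pose out of reach is approached as far as the arm can. A call with a number of a shift or a turn outside -1 to 1 is refused whole. A call with a gripper value outside its range is refused whole. The fingers move at their own pace and stop on an object; the grip force is fixed at half the most. Time passes only in rows, so rows that repeat a pose let the fingers close, or fill a call up. It gives the time, the measured TCP pose, the force, the opening and the grip force at its end, in the units of the state.
- state(): the state, without advancing time (a new reading comes with each control period).
- grab_frame(name): name is "scene" or "top" or "wrist"; returns a dict with "color" (480x640x3 uint8, red, green, blue), "range_z" (480x640 float32, m along the optical axis (not along the pixel's ray), 0 where there is no reading), "intrinsics" (3x3 intrinsics, pixels), "world_from_camera" (4x4, takes a point from camera to world coordinates). Camera axes: x right, y up, looking along -z (the intrinsics and any distortion apply to the point x, -y, -z); pixel columns grow to the right and rows downward; lengths in m; the calibration is good to about 2 mm. A picture is of the moment at which its call begins.
- job_done(): hands the job in; it is judged then, once.
Trained networks look in the newest picture that a camera, given by its name, has taken for a name from the list of things; names that differ only in an ending like _2 or _b are one class to them, and where a whole thing is asked for, a point or a joint stands for the part that bears it (a point fixed in the world has none). Each returns a list of dicts, best first, with "p" (0 to 1); they miss things now and then, are a little off and sometimes report something else, mostly with a low value. They report only what shows in the picture. A call takes as long as a camera call. They do not tell look-alikes from the thing itself.
- cut_out(camera, thing): "pixels" (480x640 bool, what is visible of it).
- place_of(camera, thing): "at" ([x, y, z] in m, in world coordinates, good to about 4 mm: a listed point, or the origin of a listed thing).
The state is a dict: "time": time; "joint_pos": joint angles; "joint_vel": joint speeds; "joint_efforts": joint torques, N m; "tool_pos": TCP position; "tool_rot": TCP orientation; "contact_force": force on the tool from outside, world axes, zero at the start; "ft_torque": the same for the moment, N m; "gripper_width": opening from 0.0 (shut) to 1.0 (fully open); "grasp_force": force on a finger pad.
Only numpy, scipy, OpenCV 4.12 (cv2) and the standard library are available. Lean on these libraries where they do the work, as an engineer would, in place of code of your own. Each camera call takes 0.05 s, during which the arm holds its last target. There are 200 camera calls.

## Working session

There is one attempt and no reset: what is moved stays moved. The work goes in short steps, Python scripts to look and compute and a tool call to move; the robot and the scene stay as the last step left them, time stands still between calls to the robot, and variables do not carry over. Pictures are saved under pics/ and viewed, at most 10 in all, crops included, and the job is handed in when it is done.

Besides the shell and the picture viewer there is one more tool, called after ">>>" as name(argument=value, ...) on one line, values as JSON. jog_arm: Moves the arm, as the interface text tells. Shift numbers are shares of 50 cm and turn numbers shares of 1.5 rad, none past 1 either way. Its arguments: {"type":"object","properties":{"motion":{"type":"string"}},"required":["motion"]}

```bash
mkdir -p pics; ls
python3 - <<'E'
from plant import *
import cv2,numpy as np
s=state();print(s)
for c in("top","scene"):
    f=grab_frame(c);cv2.imwrite(f"pics/{c}0.png",f["color"][:,:,::-1]);np.savez(f"{c}0.npz",**f)
    print(c,f["intrinsics"].tolist(),np.round(f["world_from_camera"],4).tolist())
    for t in("front_bar","back_bar","left_bar_near","right_bar_near","left_bar_far","right_bar_far","colour_bottle","lollipop","measuring_cup","scraper"):
        print(t,[(np.round(d["at"],4).tolist(),round(d["p"],2)) for d in place_of(c,t)][:3])
E
```

```text
pics
{'time': 0.0, 'joint_pos': array([ 1.04500964e+00,  5.33659247e-02,  1.61427439e+00,  1.66707923e-06,
        1.47602790e+00, -1.19002060e-01]), 'joint_vel': array([-0.00039726,  0.0007768 ,  0.00156832, -0.0021344 , -0.00130531,
        0.00046272]), 'joint_efforts': array([-1.09400153e-03, -3.93686914e+01, -3.70174491e+01, -2.15671839e-04,
        7.05293191e-03, -7.60862413e-07]), 'tool_pos': array([0.24694151, 0.57340337, 0.20056919]), 'tool_rot': array([-3.29596250e-04,  2.01992845e-01,  9.79386448e-01, -9.84052095e-04]), 'contact_force': array([-0.12627621, -0.00828756,  0.57561302]), 'ft_torque': array([ 0.0219881 , -0.02522769, -0.01140823]), 'grasp_force': 0.0, 'gripper_width': 1.0015327722514398}
top [[517.7676589945384, 0.0, 323.8668428184488], [0.0, 517.7676589945384, 244.21909479555586], [0.0, 0.0, 1.0]] [[-0.0284, 0.9922, -0.1218, 0.4086], [-0.9995, -0.0301, -0.0117, 0.0188], [-0.0153, 0.1214, 0.9925, 1.1067], [0.0, 0.0, 0.0, 1.0]]
front_bar [([0.4873, 0.0294, -0.001], 0.9)]
back_bar [([0.684, -0.0321, 0.0019], 0.57)]
left_bar_near [([0.5657, 0.0786, 0.013], 0.97)]
[... 803 characters left out ...]
.0, 0.0, 0.0, 1.0]]
front_bar [([0.4846, 0.028, -0.0054], 0.98)]
back_bar [([0.6814, -0.031, 0.0007], 0.57)]
left_bar_near [([0.5685, 0.075, 0.0088], 0.59)]
right_bar_near [([0.5457, -0.1102, 0.0133], 0.97), ([0.3558, -0.0964, 0.0134], 0.87), ([0.5201, -0.1783, 0.0069], 0.68)]
left_bar_far [([0.6859, 0.0627, 0.0066], 0.59), ([0.6592, -0.1229, 0.0115], 0.47)]
right_bar_far [([0.3082, -0.2083, 0.0142], 0.84), ([0.485, -0.3012, 0.0067], 0.7), ([0.6605, -0.1262, 0.0109], 0.58)]
colour_bottle [([0.6297, -0.1928, 0.0036], 0.64), ([0.6008, -0.114, -0.0015], 0.43)]
lollipop [([0.6418, 0.1492, -0.0018], 0.63)]
measuring_cup [([0.6148, -0.3518, 0.0046], 0.61)]
scraper [([0.6549, 0.4197, -0.003], 0.7)]
```

View pics/top0.png

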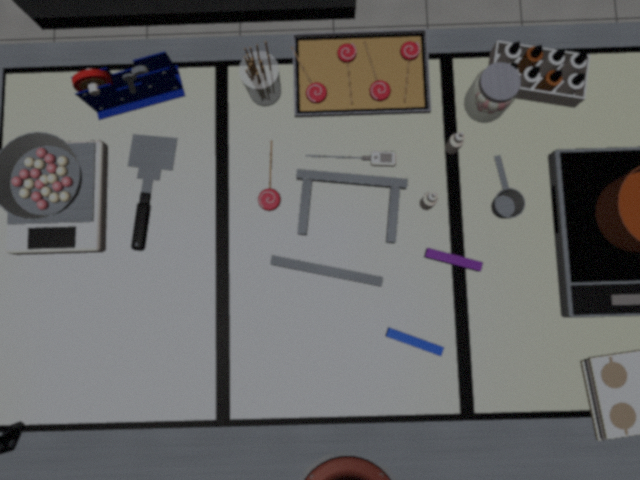

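```bash
cat > h.py <<'E'
from plant import *
import numpy as np,cv2
def rect(f,m):
    """fit min-area rectangle to the top surface of a mask, by casting pixel rays to z=0.02"""
    K,T=f["intrinsics"],f["world_from_camera"]
    v,u=np.nonzero(m); d=np.stack([(u-K[0,2])/K[0,0],-(v-K[1,2])/K[1,1],-np.ones(len(u))],1)
    z=f["range_z"][v,u]; P=(d*z[:,None])@T[:3,:3].T+T[:3,3]
    top=(P[:,2]>.013)&(P[:,2]<.03)&(z>0)
    r=d@T[:3,:3].T; W=T[:3,3]+r*((.02-T[2,3])/r[:,2])[:,None]
    Q=W[top,:2].astype(np.float32)
    c,s,a=cv2.minAreaRect(Q); 
    a=np.radians(a if s[0]>s[1] else a+90)
    m_=Q.mean(0); _,_,V=np.linalg.svd(Q-m_,full_matrices=False)
    return np.round(c,4),np.round(sorted(s),4),round(float(np.arctan2(*(V[0][::-1]*np.sign(V[0][0])))),4),np.round(m_,4),round(float(np.median(P[top,2])),4)
E
python3 - <<'E'
from h import *
for c in("top","scene"):
    f=grab_frame(c)
    for t in("front_bar","back_bar","left_bar","right_bar"):
        for o in cut_out(c,t)[:4]:
            if o["p"]>.3: print(c,t,round(o["p"],2),*rect(f,o["pixels"]))
E
```

```text
top front_bar 0.74 [0.4863 0.0292] [0.0202 0.2387] 1.3474 [0.4858 0.0269] 0.0196
top back_bar 0.89 [ 0.6821 -0.0307] [0.022 0.239] 1.4502 [ 0.6821 -0.0313] 0.0193
top left_bar 0.72 [0.6238 0.0721] [0.0202 0.1181] -0.1202 [0.6228 0.0721] 0.0193
top right_bar 0.64 [ 0.6024 -0.116 ] [0.0204 0.1222] -0.1209 [ 0.6017 -0.116 ] 0.0194
top right_bar 0.6 [ 0.3342 -0.1481] [0.0199 0.1207] 1.2006 [ 0.334  -0.1486] 0.0196
scene front_bar 0.67 [0.4881 0.0278] [0.0273 0.2398] 1.3425 [0.4877 0.0295] 0.021
scene back_bar 0.77 [ 0.6834 -0.0315] [0.0257 0.2385] 1.4486 [ 0.6841 -0.0294] 0.0207
scene left_bar 0.76 [0.6238 0.0712] [0.0201 0.1202] -0.1219 [0.6257 0.071 ] 0.021
scene right_bar 0.9 [ 0.6005 -0.1161] [0.0224 0.1203] -0.1216 [ 0.6027 -0.1168] 0.021
scene right_bar 0.86 [ 0.3356 -0.1495] [0.0276 0.123 ] 1.1973 [ 0.3352 -0.1487] 0.0211
scene right_bar 0.82 [ 0.5032 -0.2397] [0.026  0.1232] 1.2716 [ 0.5029 -0.2389] 0.0211
scene right_bar 0.64 [ 0.6838 -0.0322] [0.0247 0.2393] 1.4463 [ 0.6838 -0.031 ] 0.0207
```

The picture shows the grey U (back bar around px (350,178), side bars at (305,207) and (393,213)). The loose bar runs from (272,260) to (381,282). The blue and purple look-alikes are at (415,341) and (453,259). The bar needs about 36 mm of shift to -y, +0.10 rad of turn and 61 mm of forward travel.

```bash
cat >> h.py <<'E'
from scipy.spatial.transform import Rotation as R
def go(p,ylen):
    """shares to reach TCP p, pointing down, tool y at world angle ylen"""
    s=state();w,x,y,z=s["tool_rot"];A=R.from_quat([x,y,z,w])
    Y=np.array([np.cos(ylen),np.sin(ylen),0]);Z=np.array([0,0,-1.]);B=R.from_matrix(np.stack([np.cross(Y,Z),Y,Z],1))
    print("t",round(s["time"],2),"tcp",np.round(s["tool_pos"],4),"F",np.round(s["contact_force"],1),"w",round(s["gripper_width"],2))
    print("shift",np.round(A.inv().apply(np.array(p)-s["tool_pos"])/.5,4),"turn",np.round((A.inv()*B).as_rotvec()/1.5,4))
E
python3 -c "
from h import *
go([.5204,.175,.2],1.346)"
```

```text
t 1.6 tcp [0.2473 0.574  0.2018] F [ 0.3 -0.7 -0.6] w 1.0
shift [-0.8174 -0.5167  0.0036] turn [ 0.      0.     -0.1213]
```

>>> jog_arm(motion="0 -0.09 -0.055 0 0 0 -0.03; 0 -0.18 -0.11 0 0 0 -0.06; 0 -0.27 -0.165 0 0 0 -0.09; 0 -0.36 -0.22 0 0 0 -0.12; 0 -0.45 -0.28 0 0 0 -0.121")

```text
time: 2.22
tool_pos: [0.3994, 0.355, 0.202]
tool_rot: [0.0, 0.112, 0.994, 0.0]
contact_force: [1.0, -0.4, 0.1]
gripper_width: 0.001
grasp_force: 0.0
```

```bash
python3 -c "
from h import *
go([.5204,.175,.2],1.346);go([.5204,.175,.1],1.346)"
```

```text
t 2.23 tcp [0.3994 0.355  0.202 ] F [ 1.  -0.4  0.1] w 0.0
shift [-0.3162 -0.297   0.0041] turn [0.0003 0.0004 0.    ]
t 2.23 tcp [0.3994 0.355  0.202 ] F [ 1.  -0.4  0.1] w 0.0
shift [-0.3161 -0.2971  0.2041] turn [0.0003 0.0004 0.    ]
```

>>> jog_arm(motion="0 -0.08 -0.075 0.04 0 0 0; 0 -0.16 -0.15 0.08 0 0 0; 0 -0.24 -0.225 0.13 0 0 0; 0 -0.316 -0.297 0.2 0 0 0; 0 -0.316 -0.297 0.2 0 0 0")

```text
time: 2.85
tool_pos: [0.5185, 0.1732, 0.0984]
tool_rot: [-0.003, 0.115, 0.993, -0.001]
contact_force: [-0.4, 0.3, 0.5]
gripper_width: 0.002
grasp_force: 0.0
```

```bash
python3 -c "
from h import *
go([.5204,.175,.006],1.346)"
```

```text
t 2.85 tcp [0.5185 0.1732 0.0984] F [-0.4  0.3  0.5] w 0.0
shift [-0.0039  0.005   0.1848] turn [-0.0019 -0.0035 -0.0036]
```

>>> jog_arm(motion="0 0 0.004 0.06 0 0 0; 0 0 0.004 0.12 0 0 0; 0 0 0.004 0.165 0 0 0; 0 0 0.004 0.185 0 0 0; 0 0 0.004 0.185 0 0 0")

```text
time: 3.48
tool_pos: [0.5196, 0.1788, 0.0094]
tool_rot: [-0.0, 0.112, 0.994, 0.0]
contact_force: [-0.2, -0.6, 0.2]
gripper_width: 0.0
grasp_force: 0.0
```

Run:
```python
from h import *
go([.4825,.175-.035/.9749*.9749,.006],1.346)
f=grab_frame("wrist");cv2.imwrite("pics/w1.png",f["color"][:,:,::-1])
for c in("top","scene"):
    f=grab_frame(c)
    for o in cut_out(c,"front_bar")[:1]: print(c,round(o["p"],2),*rect(f,o["pixels"]))
cv2.imwrite("pics/s1.png",cv2.resize(f["color"][200:440,160:480,::-1],None,fx=2,fy=2))
```

```text
t 3.48 tcp [0.5196 0.1788 0.0094] F [-0.2 -0.6  0.2] w 0.0
shift [ 0.0551 -0.0922  0.0069] turn [ 0.     -0.0002  0.0001]
top 0.81 [0.4857 0.0268] [0.0202 0.2327] 1.3476 [0.4848 0.023 ] 0.0197
scene 0.76 [0.4879 0.0279] [0.0269 0.2401] 1.3399 [0.4876 0.029 ] 0.0209
```

View pics/s1.png

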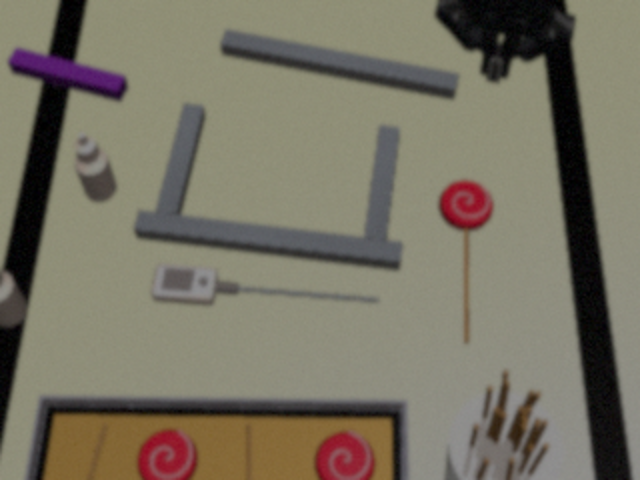

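The fingers are at px (495,65), just beyond the bar's left end at (455,85) and in line with its axis. Next I push along that axis.

>>> jog_arm(motion="0 -0.003 -0.02 0.008 0 0 0; 0 -0.003 -0.04 0.008 0 0 0; 0 -0.003 -0.06 0.008 0 0 0; 0 -0.003 -0.08 0.008 0 0 0; 0 -0.003 -0.095 0.008 0 0 0")

```text
time: 4.35
tool_pos: [0.5105, 0.1308, 0.0053]
tool_rot: [0.0, 0.113, 0.994, 0.0]
contact_force: [0.0, -0.3, 0.3]
gripper_width: -0.002
grasp_force: 0.0
```

```bash
cat > m.py <<'E'
from h import *
import sys
for c in("top","scene"):
    f=grab_frame(c)
    for t in sys.argv[1:]:
        for o in cut_out(c,t)[:1]: print(c,t,round(o["p"],2),*rect(f,o["pixels"]))
go([.5,0,.1],1.346)
E
python3 m.py front_bar
```

```text
top front_bar 0.71 [ 0.4787 -0.0035] [0.0202 0.1715] 1.3469 [ 0.4784 -0.0041] 0.0197
t 4.55 tcp [0.5107 0.1316 0.0054] F [-0.8  0.1 -0.5] w 0.0
shift [-0.038  -0.2612 -0.1893] turn [ 0.0002  0.0001 -0.0006]
```

Run:
```python
from h import *
for c in("scene","top"):
    f=grab_frame(c);r=slice(200,320) if c=="scene" else slice(200,320)
    cv2.imwrite(f"pics/{c}2.png",cv2.resize(f["color"][r,230:430,::-1],None,fx=3,fy=3)) 
a=[cv2.imread(f"pics/{c}2.png") for c in("scene","top")]
cv2.imwrite("pics/c2.png",cv2.resize(np.vstack(a),None,fx=.8,fy=.8))
```

```text
(no output)
```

View pics/c2.png

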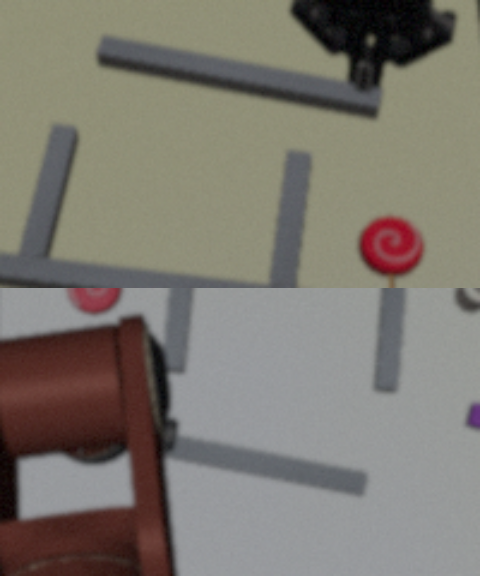

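Run:
```python
from h import *
f=grab_frame("scene");K,T=f["intrinsics"],f["world_from_camera"]
def px(p):
    q=np.linalg.inv(T)@np.r_[p,1];return np.round([K[0,2]+K[0,0]*q[0]/-q[2],K[1,2]-K[1,1]*q[1]/-q[2]],1)
p=state()["tool_pos"];print(p,px(p),px([.5138,.1457,.02]),px([.4602,-.0883,.02]), px([.5196,.1788,.0094]))
# finger points: dark pixels near
v,u=np.mgrid[200:260,360:410];v=v.ravel();u=u.ravel()
z=f["range_z"][v,u];d=np.stack([(u-K[0,2])/K[0,0],-(v-K[1,2])/K[1,1],-np.ones(len(u))],1)
P=(d*z[:,None])@T[:3,:3].T+T[:3,3]
dk=f["color"][v,u].max(1)<60
for h in np.arange(-.005,.08,.008):
    s=dk&(z>0)&(P[:,2]>h)&(P[:,2]<h+.008)
    if s.sum()>3: print(round(h,3),s.sum(),np.round(np.percentile(P[s],[5,50,95],axis=0),4).tolist())
o=cut_out("scene","front_bar")
for k in o[:3]: print(k["p"],*rect(f,k["pixels"]))
```

```text
[0.51073782 0.13187486 0.00535535] [380.7 243.9] [388.4 240.9] [270.9 218.4] [405.  246.6]
0.003 35 [[0.4854, 0.0928, 0.0045], [0.5147, 0.1183, 0.0079], [0.5192, 0.1397, 0.0104]]
0.011 47 [[0.5099, 0.0952, 0.0111], [0.515, 0.1141, 0.0138], [0.5212, 0.1353, 0.0172]]
0.035 8 [[0.514, 0.124, 0.0403], [0.5187, 0.1294, 0.0413], [0.5204, 0.1382, 0.0425]]
0.043 27 [[0.5136, 0.1204, 0.0436], [0.519, 0.129, 0.0478], [0.5215, 0.1386, 0.0506]]
0.051 34 [[0.5141, 0.1192, 0.0519], [0.5184, 0.1312, 0.0549], [0.5209, 0.1406, 0.0587]]
0.059 31 [[0.5131, 0.1196, 0.0597], [0.5187, 0.1262, 0.0633], [0.5209, 0.1401, 0.0664]]
0.067 35 [[0.5029, 0.1225, 0.0677], [0.5182, 0.131, 0.0718], [0.5214, 0.1374, 0.0745]]
0.075 41 [[0.512, 0.1139, 0.0758], [0.5199, 0.1289, 0.0804], [0.5239, 0.1436, 0.0826]]
0.65 [0.4884 0.0277] [0.0281 0.2399] 1.3402 [0.4874 0.0276] 0.0209
0.23 [0.6238 0.0712] [0.0201 0.1197] -0.1232 [0.6253 0.071 ] 0.0212
```

Run:
```python
from h import *
f=grab_frame("wrist");a=cv2.imread("pics/w1.png")
f2=grab_frame("scene")
b=f["color"][:,:,::-1]
c=cv2.resize(f2["color"][190:270,340:440,::-1],(600,480),interpolation=cv2.INTER_CUBIC)
cv2.imwrite("pics/w2.png",np.hstack([cv2.resize(b,(400,300)),cv2.resize(c,(375,300))]))
T=f["world_from_camera"];print(np.round(T,3).tolist())
```

```text
[[0.224, -0.937, -0.266, 0.443], [0.975, 0.216, 0.061, 0.148], [0.0, -0.273, 0.962, 0.179], [0.0, 0.0, 0.0, 1.0]]
```

View pics/w2.png

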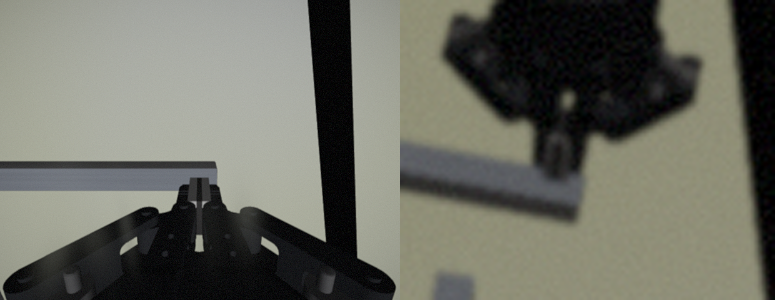

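Run:
```python
from h import *
def ray(f,u,v):
    K,T=f["intrinsics"],f["world_from_camera"]
    return T[:3,3],T[:3,:3]@np.array([(u-K[0,2])/K[0,0],-(v-K[1,2])/K[1,1],-1])
a,d=ray(grab_frame("wrist"),320,285);b,e=ray(grab_frame("scene"),381.3,237.5)
s=np.linalg.lstsq(np.stack([d,-e],1),b-a,rcond=None)[0]
print(np.round(a+s[0]*d,4),np.round(b+s[1]*e,4))
w=grab_frame("wrist");K,T=w["intrinsics"],w["world_from_camera"]
v,u=np.mgrid[270:330,300:340];z=w["range_z"][v,u]
dd=np.stack([(u-K[0,2])/K[0,0],-(v-K[1,2])/K[1,1],-np.ones(u.shape)],-1)*z[...,None]
P=dd@T[:3,:3].T+T[:3,3]
for r in range(0,60,5): print(270+r,np.round(P[r,20],4),np.round(P[r,2],4))
```

```text
[0.5082 0.134  0.0229] [0.5078 0.1318 0.023 ]
270 [0.501  0.1356 0.0215] [0.4994 0.1268 0.0202]
275 [0.5037 0.135  0.0212] [0.5015 0.1263 0.0217]
280 [0.5061 0.1344 0.0216] [0.504  0.1257 0.0218]
285 [0.5005 0.1356 0.0414] [0.5065 0.1251 0.0221]
290 [0.5001 0.1357 0.0475] [0.5098 0.1242 0.0205]
295 [0.5008 0.1355 0.0511] [0.5028 0.127  0.0426]
300 [0.4999 0.1357 0.0576] [0.4993 0.1285 0.0555]
305 [0.5003 0.1356 0.061 ] [0.4994 0.1286 0.0597]
310 [0.5006 0.1355 0.0646] [0.4991 0.129  0.0646]
315 [0.4999 0.1356 0.0697] [0.499  0.1292 0.0688]
320 [0.5006 0.1355 0.0721] [0.4995 0.1292 0.0716]
325 [0.5017 0.1352 0.0735] [0.498  0.1299 0.0779]
```

Two views agree that the fingertips are about 15 mm above the bar (tip z around 0.035) while the TCP reads 0.005, so the fingers passed over the bar without touching it. I'll back out beyond the end and go lower in steps.

>>> jog_arm(motion="0 0 0.03 0 0 0 0; 0 0 0.06 0 0 0 0; 0 0 0.09 0 0 0 0; 0 0 0.09 0.02 0 0 0; 0 0 0.09 0.02 0 0 0")

```text
time: 5.62
tool_pos: [0.5194, 0.1754, -0.0063]
tool_rot: [-0.001, 0.112, 0.994, -0.001]
contact_force: [0.2, -0.1, -0.5]
gripper_width: -0.003
grasp_force: 0.0
```

```bash
cat > tip.py <<'E'
from h import *
w=grab_frame("wrist");K,T=w["intrinsics"],w["world_from_camera"]
v,u=np.mgrid[200:340,300:345];z=w["range_z"][v,u]
dd=np.stack([(u-K[0,2])/K[0,0],-(v-K[1,2])/K[1,1],-np.ones(u.shape)],-1)*z[...,None]
P=dd@T[:3,:3].T+T[:3,3]
s=state();p=s["tool_pos"]
q=np.abs(P[...,0]-p[0]+.011)<.006
P_=P[q&(P[...,2]>p[2]+.004)]
print("t",round(s["time"],2),"tcp",p.round(4),"F",s["contact_force"].round(1),"J",s["joint_pos"].round(3))
for r in range(60,110,3): print(200+r,np.round(P[r,20],4),w["color"][200+r,320])
E
python3 tip.py
```

```text
t 5.67 tcp [ 0.5197  0.1752 -0.0058] F [-0.6  0.7  0.2] J [ 0.19   0.099  1.937 -0.     1.108 -1.156]
260 [0.5069 0.1799 0.0031] [200 203 190]
263 [0.5085 0.1795 0.0029] [195 200 186]
266 [0.5103 0.1791 0.0025] [202 203 192]
269 [0.5119 0.1787 0.0024] [195 197 183]
272 [0.5137 0.1783 0.0019] [201 203 188]
275 [0.515  0.178  0.0028] [200 204 189]
278 [0.5168 0.1776 0.0025] [199 201 184]
281 [0.5184 0.1773 0.0024] [204 208 194]
284 [0.5097 0.1792 0.0277] [105 107 101]
287 [0.5092 0.1793 0.0321] [16 15 18]
290 [0.5093 0.1792 0.0353] [26 22 24]
293 [0.5095 0.1792 0.0378] [25 24 24]
296 [0.5098 0.1791 0.0401] [29 29 29]
299 [0.509  0.1793 0.0446] [24 24 21]
302 [0.5099 0.1791 0.0454] [30 27 29]
305 [0.5094 0.1792 0.0491] [26 27 22]
308 [0.5088 0.1793 0.0529] [25 28 26]
```

>>> jog_arm(motion="0 0 0 0.01 0 0 0; 0 0 0 0.02 0 0 0; 0 0 0 0.028 0 0 0; 0 0 0 0.034 0 0 0; 0 0 0 0.034 0 0 0")

```text
time: 6.3
tool_pos: [0.5204, 0.1754, -0.0221]
tool_rot: [-0.0, 0.112, 0.994, -0.0]
contact_force: [0.4, 0.3, 0.1]
gripper_width: 0.0
grasp_force: 0.0
```

```bash
python3 tip.py | sed -n '1p;7,14p'
```

```text
t 6.35 tcp [ 0.5207  0.1755 -0.0218] F [-0.6  0.9  0.2] J [ 0.19   0.125  1.941  0.     1.076 -1.156]
275 [0.5104 0.1793 0.002 ] [208 211 197]
278 [0.5117 0.179  0.0023] [208 211 195]
281 [0.5133 0.1786 0.0022] [207 212 195]
284 [0.5109 0.1791 0.0116] [111 115 104]
287 [0.5105 0.1792 0.0157] [26 23 28]
290 [0.5097 0.1794 0.0208] [24 32 26]
293 [0.5102 0.1792 0.0228] [30 34 29]
296 [0.5103 0.1792 0.0253] [25 26 24]
```

>>> jog_arm(motion="0 0 -0.02 0.008 0 0 0; 0 0 -0.04 0.008 0 0 0; 0 0 -0.06 0.008 0 0 0; 0 0 -0.07 0.008 0 0 0; 0 0 -0.07 0.008 0 0 0")

```text
time: 6.98
tool_pos: [0.5128, 0.1405, -0.0256]
tool_rot: [-0.0, 0.113, 0.994, -0.001]
contact_force: [0.4, -0.1, 0.7]
gripper_width: 0.001
grasp_force: 0.0
```

```bash
python3 m.py front_bar
```

```text
top front_bar 0.83 [ 0.4779 -0.0072] [0.0202 0.2031] 1.3459 [ 0.4773 -0.0096] 0.0197
scene front_bar 0.92 [0.4836 0.0096] [0.0268 0.2393] 1.3447 [0.4839 0.0117] 0.0209
t 7.17 tcp [ 0.5131  0.1413 -0.0254] F [0.2 1.1 0.7] w 0.0
shift [-0.0376 -0.2813 -0.2508] turn [-0.0002  0.0003 -0.0002]
```

>>> jog_arm(motion="0 0 -0.01 0 0 0 0; 0 0 -0.02 0 0 0 0; 0 0 -0.03 0 0 0 0; 0 0 -0.036 0 0 0 0; 0 0 -0.036 0 0 0 0")

```text
time: 7.8
tool_pos: [0.509, 0.1234, -0.0254]
tool_rot: [0.0, 0.113, 0.994, -0.0]
contact_force: [-0.1, 3.0, 1.3]
gripper_width: 0.001
grasp_force: 1.4
```

```bash
python3 m.py front_bar
```

```text
top front_bar 0.8 [ 0.4733 -0.0266] [0.0206 0.1967] 1.3451 [ 0.4732 -0.0268] 0.0196
scene front_bar 0.58 [ 0.4804 -0.0065] [0.0281 0.2428] 1.3421 [ 0.4795 -0.0056] 0.021
t 8.0 tcp [ 0.509   0.1235 -0.0256] F [0.8 1.8 1. ] w 0.0
shift [-0.0377 -0.2449 -0.2511] turn [-0.0005  0.0002 -0.0002]
```

>>> jog_arm(motion="0 0 0.03 0 0 0 0; 0 0 0.03 -0.05 0 0 0; 0 0 0.03 -0.13 0 0 0; 0 0 0.03 -0.2 0 0 0; 0 0 0.03 -0.2 0 0 0")

```text
time: 8.62
tool_pos: [0.5147, 0.1392, 0.0777]
tool_rot: [0.003, 0.112, 0.994, 0.0]
contact_force: [0.5, 1.1, -1.2]
gripper_width: -0.001
grasp_force: 0.0
```

```bash
python3 m.py front_bar back_bar left_bar right_bar; python3 -c "
from h import *
go([.437,.0016,.06],1.4498)"
```

```text
top front_bar 0.63 [ 0.4771 -0.0105] [0.0202 0.2306] 1.3473 [ 0.4765 -0.0127] 0.0195
top back_bar 0.71 [ 0.6823 -0.0297] [0.0216 0.2374] 1.4493 [ 0.6825 -0.0294] 0.0194
top left_bar 0.89 [0.6248 0.0719] [0.0202 0.1205] -0.1187 [0.6245 0.072 ] 0.0195
top right_bar 0.93 [ 0.3342 -0.1481] [0.0199 0.1206] 1.1958 [ 0.3343 -0.1478] 0.0197
scene front_bar 0.67 [ 0.4798 -0.0076] [0.0271 0.2404] 1.3444 [ 0.4797 -0.005 ] 0.021
scene back_bar 0.89 [ 0.6844 -0.0322] [0.0248 0.2393] 1.4485 [ 0.684  -0.0315] 0.0207
scene left_bar 0.67 [0.6237 0.0712] [0.0201 0.12  ] -0.1134 [0.6245 0.0714] 0.0211
scene right_bar 0.98 [ 0.3355 -0.1495] [0.0276 0.1241] 1.1809 [ 0.3352 -0.1487] 0.021
t 9.12 tcp [0.5118 0.1384 0.0736] F [ 0.1 -0.4  0.5] w 0.0
shift [-0.0388 -0.2751 -0.0528] turn [-0.0003 -0.0008 -0.0004]
t 9.12 tcp [0.5118 0.1384 0.0736] F [ 0.1 -0.4  0.5] w 0.0
shift [ 0.0846 -0.3001  0.0274] turn [-0.0003 -0.0008 -0.0696]
```

>>> jog_arm(motion="0 0.05 -0.06 0 0 0 -0.02; 30 0.085 -0.14 0 0 0 -0.05; 60 0.085 -0.22 0 0 0 -0.0696; 100 0.085 -0.30 0.027 0 0 -0.0696; 100 0.085 -0.30 0.027 0 0 -0.0696")

```text
time: 9.75
tool_pos: [0.4359, 0.0001, 0.0597]
tool_rot: [-0.001, 0.062, 0.998, -0.0]
contact_force: [-1.0, 0.5, -0.1]
gripper_width: 0.849
grasp_force: 0.0
```

Run:
```python
from h import *
go([.437,.0016,-.02],1.4498)
w=grab_frame("wrist");cv2.imwrite("pics/w3.png",w["color"][:,:,::-1])
```

```text
t 9.75 tcp [4.359e-01 1.000e-04 5.970e-02] F [-1.   0.5 -0.1] w 0.85
shift [-0.0021  0.0032  0.1593] turn [-0.0001 -0.0013 -0.0026]
```

View pics/w3.png

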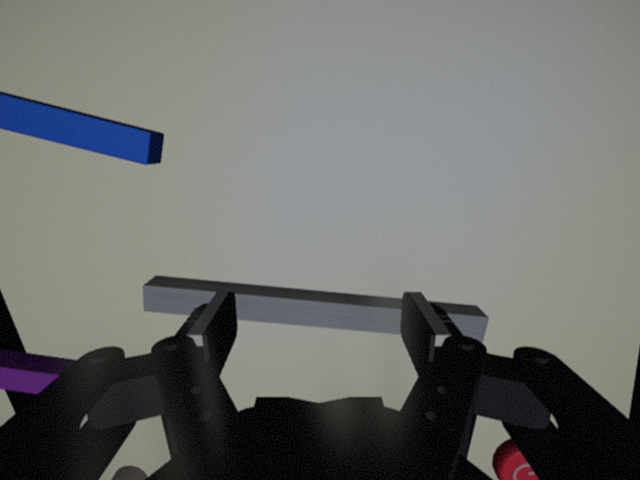

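The fingers are open at px (218,292) and (418,292). The bar lies at rows 278–335 beneath them, with parallax. I'll lower partway and read the tip height from depth.

>>> jog_arm(motion="100 0 0.003 0.04 0 0 0; 100 0 0.003 0.07 0 0 0; 100 0 0.003 0.09 0 0 0; 100 0 0.003 0.1 0 0 0; 100 0 0.003 0.1 0 0 0")

```text
time: 10.42
tool_pos: [0.4374, 0.0034, 0.0106]
tool_rot: [-0.0, 0.06, 0.998, 0.0]
contact_force: [0.1, -0.1, 0.6]
gripper_width: 1.001
grasp_force: 0.0
```

```bash
cat > tip2.py <<'E'
from h import *
w=grab_frame("wrist");K,T=w["intrinsics"],w["world_from_camera"]
v,u=np.mgrid[0:480,0:640];z=w["range_z"]
P=(np.stack([(u-K[0,2])/K[0,0],-(v-K[1,2])/K[1,1],-np.ones(u.shape)],-1)*z[...,None])@T[:3,:3].T+T[:3,3]
s=state();p=s["tool_pos"]
print("t",round(s["time"],2),"tcp",p.round(4),"F",s["contact_force"].round(1),"w",s["gripper_width"].round(2))
dark=(w["color"].max(2)<75)&(z>0)&(np.linalg.norm(P-p,axis=2)<.09)&(np.abs(P[...,0]-p[0])<.02)
for n,m in(("R",u<320),("L",u>=320)):
    Q=P[dark&m&(v<330)]; print(n,len(Q))
    for a in np.arange(Q[:,2].min(),Q[:,2].min()+.03,.005):
        q=Q[(Q[:,2]>=a)&(Q[:,2]<a+.005)]
        if len(q): print(" z",a.round(4),len(q),"x",q[:,0].min().round(4),q[:,0].max().round(4),"y",q[:,1].min().round(4),q[:,1].max().round(4))
E
python3 tip2.py
```

```text
Traceback (most recent call last):
  File "tip2.py", line 6, in <module>
    print("t",round(s["time"],2),"tcp",p.round(4),"F",s["contact_force"].round(1),"w",s["gripper_width"].round(2))
                                                                                      ^^^^^^^^^^^^^^^^^^^^^^^^
AttributeError: 'float' object has no attribute 'round'
```

```bash
sed -i 's/,"w",s\["gripper_width"\].round(2)//' tip2.py; python3 tip2.py
```

```text
t 10.53 tcp [0.4379 0.0032 0.0113] F [-0.7 -0.   0. ]
R 1547
 z 0.0024 83 x 0.4496 0.4579 y -0.0856 -0.0506
 z 0.0074 72 x 0.4496 0.4578 y -0.0859 -0.0501
 z 0.0124 68 x 0.4496 0.4579 y -0.0856 -0.0496
 z 0.0174 38 x 0.4496 0.4577 y -0.0856 -0.0505
L 1279
 z 0.0547 116 x 0.4324 0.4479 y 0.0455 0.0536
 z 0.0597 234 x 0.4319 0.4463 y 0.046 0.0596
 z 0.0647 263 x 0.4318 0.4434 y 0.0462 0.0606
 z 0.0697 280 x 0.4319 0.4408 y 0.0466 0.0608
 z 0.0747 220 x 0.4318 0.4386 y 0.0469 0.0608
 z 0.0797 163 x 0.4318 0.4345 y 0.0472 0.0548
```

>>> jog_arm(motion="100 0 0 0.03 0 0 0; 100 0 0 0.06 0 0 0; 100 0 0 0.08 0 0 0; 100 0 0 0.09 0 0 0; 100 0 0 0.09 0 0 0")

```text
time: 11.15
tool_pos: [0.4371, 0.0033, -0.0347]
tool_rot: [-0.001, 0.06, 0.998, 0.0]
contact_force: [0.1, 0.4, 0.8]
gripper_width: 0.994
grasp_force: 0.0
```

```bash
python3 tip2.py
```

```text
t 11.2 tcp [ 0.4375  0.0032 -0.0342] F [-0.8 -0.7 -0.2]
R 1280
 z 0.0092 134 x 0.4208 0.4372 y -0.0431 -0.0369
 z 0.0142 241 x 0.4203 0.4352 y -0.0499 -0.0366
 z 0.0192 267 x 0.4202 0.4324 y -0.051 -0.0364
 z 0.0242 263 x 0.4203 0.4297 y -0.051 -0.0367
 z 0.0292 224 x 0.4202 0.4262 y -0.0511 -0.0366
 z 0.0342 150 x 0.4202 0.4237 y -0.044 -0.0366
L 1281
 z 0.0088 115 x 0.432 0.4479 y 0.0458 0.0544
 z 0.0138 232 x 0.4314 0.4456 y 0.0457 0.0598
 z 0.0188 269 x 0.4314 0.4428 y 0.0462 0.0608
 z 0.0238 267 x 0.4314 0.4402 y 0.0465 0.0609
 z 0.0288 235 x 0.4313 0.4378 y 0.0466 0.0604
 z 0.0338 155 x 0.4311 0.4337 y 0.0472 0.0541
```

>>> jog_arm(motion="100 -0.02 0 0.006 0 0 0; 100 -0.045 0 0.006 0 0 0; 100 -0.07 0 0.006 0 0 0; 100 -0.095 0 0.006 0 0 0; 100 -0.11 0 0.006 0 0 0")

```text
time: 11.82
tool_pos: [0.4917, -0.0033, -0.0375]
tool_rot: [-0.002, 0.06, 0.998, 0.0]
contact_force: [-8.4, 0.6, 6.4]
gripper_width: 1.005
grasp_force: 3.9
```

```bash
python3 m.py front_bar left_bar
```

```text
top front_bar 0.61 [ 0.5118 -0.0088] [0.0203 0.2393] 1.4497 [ 0.5114 -0.0094] 0.0194
top left_bar 0.6 [0.625  0.0719] [0.0202 0.1201] -0.1191 [0.6244 0.072 ] 0.0196
scene front_bar 0.72 [ 0.5149 -0.0102] [0.0275 0.2393] 1.4491 [ 0.514  -0.0087] 0.0209
scene left_bar 0.74 [0.6237 0.0712] [0.0201 0.12  ] -0.126 [0.6252 0.071 ] 0.0212
t 12.12 tcp [ 0.4928 -0.0035 -0.0369] F [0.2 1.2 0.9] w 1.0
shift [-0.0138  0.0086 -0.2738] turn [0.     0.0011 0.0693]
```

>>> jog_arm(motion="100 -0.012 0 0 0 0 0; 100 -0.026 0 0 0 0 0; 100 -0.04 0 0 0 0 0; 100 -0.05 0 0 0 0 0; 100 -0.055 0 0 0 0 0")

```text
time: 12.75
tool_pos: [0.5177, -0.0064, -0.0375]
tool_rot: [-0.002, 0.06, 0.998, 0.0]
contact_force: [-8.0, 0.9, 5.7]
gripper_width: 1.0
grasp_force: 3.9
```

```bash
python3 m.py front_bar left_bar back_bar
python3 - <<'E'
from h import *
f=grab_frame("top");cv2.imwrite("pics/t4.png",cv2.resize(f["color"][150:270,260:440,::-1],None,fx=4,fy=4,interpolation=cv2.INTER_CUBIC))
E
```

```text
top front_bar 0.81 [ 0.5379 -0.0117] [0.0203 0.2389] 1.4516 [ 0.5381 -0.0096] 0.0195
top left_bar 0.65 [0.6246 0.072 ] [0.0203 0.1205] -0.1321 [0.6257 0.0721] 0.0192
scene front_bar 0.72 [ 0.5399 -0.0136] [0.0268 0.2397] 1.4497 [ 0.5392 -0.0125] 0.0209
scene left_bar 0.88 [0.6239 0.0712] [0.0201 0.1205] -0.1188 [0.6253 0.0709] 0.0211
scene back_bar 0.8 [ 0.6841 -0.032 ] [0.0243 0.2397] 1.4439 [ 0.6842 -0.0313] 0.0207
t 13.15 tcp [ 0.5181 -0.0065 -0.0375] F [-5.   1.5  2.1] w 1.0
shift [ 0.0383  0.0085 -0.2749] turn [-0.0001 -0.0018  0.0693]
```

View pics/t4.png

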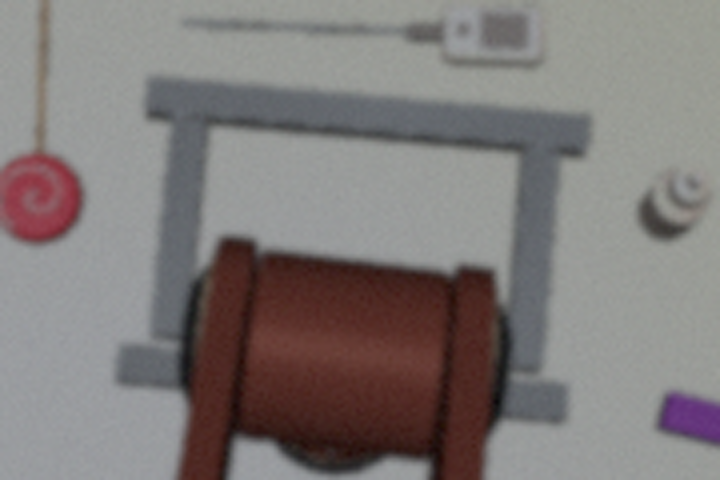

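The bar is square, with an equal sliver of gap of about 5 mm at both ends (px (170,340) and (525,375)), and it overhangs both side bars.

>>> jog_arm(motion="100 -0.003 0 0 0 0 0; 100 -0.006 0 0 0 0 0; 100 -0.009 0 0 0 0 0; 100 -0.011 0 0 0 0 0; 100 -0.012 0 0 0 0 0")

```text
time: 13.82
tool_pos: [0.5237, -0.0071, -0.0375]
tool_rot: [-0.002, 0.06, 0.998, 0.0]
contact_force: [-7.2, 0.8, 4.7]
gripper_width: 1.001
grasp_force: 3.4
```

```bash
python3 m.py front_bar left_bar back_bar
```

```text
top front_bar 0.63 [ 0.5437 -0.0127] [0.0208 0.2387] 1.4533 [ 0.5426 -0.0171] 0.0193
top left_bar 0.91 [0.6248 0.0719] [0.0204 0.1198] -0.1336 [0.6264 0.0721] 0.0196
top back_bar 0.94 [ 0.6821 -0.0307] [0.0222 0.239 ] 1.4473 [ 0.6824 -0.0313] 0.0193
scene front_bar 0.84 [ 0.5455 -0.0142] [0.0267 0.24  ] 1.4485 [ 0.5445 -0.0131] 0.021
scene left_bar 0.9 [0.6237 0.0712] [0.0201 0.121 ] -0.1229 [0.6254 0.071 ] 0.0211
scene back_bar 0.72 [ 0.6846 -0.0314] [0.0249 0.2384] 1.447 [ 0.6843 -0.0294] 0.0207
t 14.22 tcp [ 0.5238 -0.0072 -0.0375] F [-7.   1.1  2.7] w 1.0
shift [ 0.0499  0.0085 -0.2749] turn [-0.0001 -0.0024  0.0693]
```

>>> jog_arm(motion="100 -0.001 0 0 0 0 0; 100 -0.002 0 0 0 0 0; 100 -0.003 0 0 0 0 0; 100 -0.004 0 0 0 0 0; 100 -0.004 0 0 0 0 0")

```text
time: 14.85
tool_pos: [0.5239, -0.0072, -0.0376]
tool_rot: [-0.004, 0.06, 0.998, 0.0]
contact_force: [-12.5, 1.5, 10.2]
gripper_width: 1.004
grasp_force: 6.7
```

```bash
python3 m.py front_bar left_bar back_bar
```

```text
top front_bar 0.53 [ 0.5447 -0.0127] [0.0217 0.2389] 1.4481 [ 0.5443 -0.0107] 0.0194
top left_bar 0.74 [0.6267 0.0721] [0.0197 0.1166] -0.1409 [0.6285 0.0721] 0.0195
top back_bar 0.91 [ 0.6823 -0.0302] [0.0221 0.238 ] 1.4489 [ 0.6825 -0.0303] 0.0195
scene front_bar 0.9 [ 0.546  -0.0149] [0.0269 0.2388] 1.4471 [ 0.5448 -0.0142] 0.021
scene back_bar 0.68 [ 0.6843 -0.0321] [0.025  0.2395] 1.449 [ 0.6839 -0.0305] 0.0208
t 15.25 tcp [ 0.5239 -0.0072 -0.0376] F [-13.    1.7  10.7] w 1.0
shift [ 0.0514  0.0084 -0.2747] turn [-0.0004 -0.0055  0.0692]
```

Force rose from 7 to 13 N while the TCP stood still, so the bar is seated. Backing off and lifting clear.

>>> jog_arm(motion="100 0.02 0 0 0 0 0; 100 0.06 0 0 0 0 0; 100 0.1 0 0 0 0 0; 100 0.1 0 -0.1 0 0 0; 100 0.1 0 -0.2 0 0 0")

```text
time: 15.88
tool_pos: [0.4772, -0.0016, 0.0636]
tool_rot: [0.0, 0.06, 0.998, 0.0]
contact_force: [1.2, 0.2, -0.0]
gripper_width: 0.998
grasp_force: 0.0
```

>>> jog_arm(motion="100 0 0.1 -0.05 0 0 0; 100 0 0.2 -0.1 0 0 0; 100 0 0.3 -0.1 0 0 0; 100 0 0.4 -0.1 0 0 0; 100 0 0.5 -0.1 0 0 0")

```text
time: 16.5
tool_pos: [0.5084, 0.2484, 0.1134]
tool_rot: [0.001, 0.06, 0.998, 0.0]
contact_force: [0.7, -0.3, 0.6]
gripper_width: 1.001
grasp_force: 0.0
```

```bash
python3 m.py front_bar left_bar back_bar
python3 - <<'E'
from h import *
a=grab_frame("top")["color"][150:270,250:450,::-1];b=grab_frame("scene")["color"][220:340,220:420,::-1]
cv2.imwrite("pics/f5.png",np.vstack([cv2.resize(x,(500,300),interpolation=cv2.INTER_CUBIC) for x in(a,b)]))
E
```

```text
top front_bar 0.67 [ 0.5441 -0.0128] [0.021  0.2388] 1.4497 [ 0.5439 -0.0137] 0.0194
top left_bar 0.9 [0.6256 0.0719] [0.0202 0.1186] -0.128 [0.6255 0.072 ] 0.0196
top back_bar 0.86 [ 0.6823 -0.0301] [0.0215 0.2377] 1.447 [ 0.6822 -0.0285] 0.0193
scene front_bar 0.93 [ 0.546 -0.014] [0.0269 0.2395] 1.4492 [ 0.5451 -0.0117] 0.0209
scene left_bar 0.85 [0.6243 0.0712] [0.0202 0.1217] -0.1199 [0.6259 0.0709] 0.0211
scene back_bar 0.59 [ 0.6846 -0.032 ] [0.0255 0.2399] 1.4481 [ 0.6839 -0.0307] 0.0207
t 16.9 tcp [0.5079 0.2455 0.1128] F [-0.4  0.3  0.4] w 1.0
shift [-0.0442 -0.4892  0.0256] turn [-0.      0.0002  0.0683]
```

View pics/f5.png

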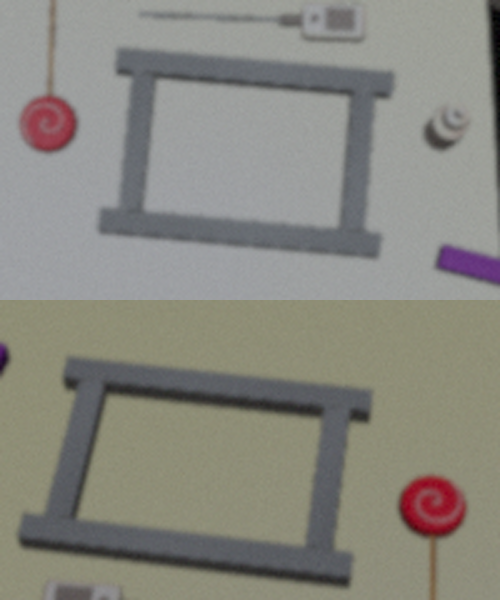

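In both views the frame is closed: no visible gap at either near end (top crop at px (130,212) and (352,232)), and the bar overhangs both side bars. The frame itself has not moved.

```bash
python3 -c "
from plant import *
print(job_done())"
```

```text
the job is handed in; nothing more can be done
None
```

The job is handed in with no verdict shown: the loose bar sits square against both side bars with no visible gap and covers both ends, the frame has not visibly moved, and the hand is clear.

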